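# Open the sample combination padlock and show it

## Robot

A 7-joint arm with a two-finger parallel gripper is mounted at the origin on the work surface. World frame = base frame: x ahead of the robot, y to its left, z up, the work surface at z = 0. Lengths are in m, angles in rad, forces in N, time in s.
With the tool pointing down it reaches from about 0.4 to 0.875 m from the base axis. Payload 19.3 kg.
Tool frame: the origin (TCP) lies between the finger pads; the fingertips stand bot.tcp_to_tips ahead of it and the grasp point (between the pads) is the TCP (bot.tcp_to_tips is the distance from the TCP to the fingertips, in m); z points along the fingers, y is the line along which they close (so a half turn about z gives the same grasp; the last joint's range is limited). The gripper opens to 85 mm and grips with 20 to 120 N. Pads are 22 mm wide; open, the fingers measure 114 mm over their backs; the gripper's body (76 mm by 85 mm) begins 54 mm behind the grasp point. The pads swing forward as they close: fully open they stand 13 mm farther back than shut.
Start: joints at [1.04, 0.521, -0.036, 1.599, 0.021, 1.021, -0.113], TCP at [0.278, -0.56, 0.25] pointing down, gripper open.
Joint ranges: [-2.91, 2.91], [-0.3, 2.13], [-1.5, 1.42], [0.17, 2.43], [-1.26, 4.41], [0.16, 1.93], [-2.52, 2.52]. Speed limits (rad/s): [1.89, 1.89, 2.39, 2.39, 3.01, 3.01, 3.01].

## Interface

Orientations are given as [roll, pitch, yaw] about the fixed x, y, z axes, in that order (R = Rz(yaw) Ry(pitch) Rx(roll)).
In Python, from workcell import telemetry, grab_frame, bot gives the robot as it stands. The module is installed in compiled form; this text tells all that it offers.
- The arm moves only by the shell command python3 -m crank 'ROWS' [FORCE]. ROWS is text: rows parted by semicolons, each of 7 numbers parted by spaces: the finger opening in m, from 0 to 0.0854, then the shift along the tool's x, y, z in m, then the turn, a rotation vector about the tool's x, y, z in degrees. A call has exactly 8 rows; each row shifts and turns the commanded pose from where the row before left it, along the tool's axes as they then stand; what a row does not reach is not made up. A row lasts 1/12 s, in which the tool goes at most 41.7 mm and 7.16 degrees, less where a joint would pass 70% of its speed; a pose out of reach is approached as far as the arm can. A call with a gripper value outside its range is refused whole. The fingers move at their own pace and stop on an object; FORCE is the grip in N (left out, the last holds). Time passes only in rows, so rows that do not move let the fingers close, or fill a call up. It gives the time, the measured TCP pose, the force, the opening and the grip force at its end, in the units of the state.
- telemetry.observe(): the state, without advancing time (a new reading comes with each control period).
- grab_frame(name): name is "scene" or "top" or "wrist"; returns a dict with "pixels" (480x640x3 uint8, red, green, blue), "depth" (480x640 float32, m along the optical axis (not along the pixel's ray), 0 where there is no reading), "vertical_fov" (degrees; the focal length in pixels is half the picture's height over the tangent of half this angle, whatever the lens; pixels are square), "cx", "cy" (the principal point, pixels), "R" (3x3) and "t" (3): a world point X has camera coordinates R X + t; the wrist camera has in their place "hand_eye" (4x4, takes a point from camera to tool coordinates, whose origin is the TCP and whose axes are the flange's). Camera axes: x right, y down, z forward; pixel columns grow to the right and rows downward; lengths in m; the calibration is good to about 2 mm. A picture is of the moment at which its call begins: read the wrist's pose just before it.
- bot.job_done(): hands the job in; it is judged then, once.
The state is a dict: "clock": time; "qpos": joint angles; "qd": joint speeds; "joint_efforts": joint torques, N m; "position": TCP position; "tool_rot": TCP orientation; "force": force on the tool from outside, world axes, zero at the start; "moment": the same for the moment, N m; "grip_width": finger opening in m; "finger_force": force on a finger pad.
Only numpy, scipy, OpenCV 4.12 (cv2) and the standard library are available. Lean on these libraries where they do the work, as an engineer would, in place of code of your own. Each camera call takes 0.05 s, during which the arm holds its last target. There are 200 camera calls.

## Task

Swing the sample case's lid up gently until it rests back on its stop, then turn the padlock's dial clockwise until its white pointer meets the red mark and the lock clicks (the shackle springs out a little). Pull the shackle out to its full length, lift the opened padlock from its nest and finish while still holding it up, at least 10 cm above the nest and clear of everything, with the lid left open. Leave the other goods where they are.

Things in the scene. Friction and masses are not known exactly. Their poses are not given: they have to be found in the camera images.
- sample_case: Sample case fixed to the counter: dark wood deck 180 (x) x 290 (y) x 12 mm, clear side walls to 92 mm at y = +-143, wood rear wall at x = +87, open front. Origin: centre of its underside; x points from front to hinged rear, y left, z up. Blue nest 87 x 81 mm (floor 28 mm up, rim 7 to 16 mm higher) centred at x -20, y +45 holds the padlock.
- lid (a joint): Angle of the clear, wood-framed lid about its rear hinge: 0 closed (level; it may start ajar, up to 0.3), 1.65 rad on its stop (just past upright). A stiff hinge: it stays where it is left; about 4 N at the fin lifts it.
- lid_hinge (a point): Point on the lid's hinge line (along the case's y), in the middle of the lid, 97 mm above the counter.
- lid_fin (a point): Centre of the orange grip fin in front of the lid's middle: upright disc 10 mm thick (along the case's y), 24 mm across, on a 14 mm high neck; 202 mm from the hinge line in the lid's plane, 27 mm clear of the lid's edge. Pinched across its thickness it pivots between the fingers, so the tool may stay pointing down while the lid swings.
- lock: Square steel combination padlock lying dial up in the nest, loose (it can be lifted straight out): 76 (x) x 70 (y) x 30 mm, about 0.5 kg. Origin: centre of its underside; x and y as the case's; the shackle leaves its -y side, where a red mark on the top face shows the opening position.
- dial (a joint): Angle of the round black dial on the lock: 0 when its white pointer points to the red mark (towards the shackle), positive counter-clockwise from above. Starts at 0.7 to 1.4: turn it clockwise. Within about 0.2 rad of 0 the lock clicks and the slot then holds the dial near there. Takes about 0.05 Nm.
- dial_grip (a point): Centre of the dial's top face. The dial is a round knob 40 mm across and 22 mm tall, standing on the lock's top face (1 mm gap): grip it across its diameter with the fingertips just above that face.
- shackle (a joint): How far the shackle has slid out along the lock's -y: 0 shut; locked (at most about 2 mm of play) until the dial clicks, when a spring pushes it to about 5 mm; then it can be pulled to 22 mm, its end stop, with about 2 N, and it stays there.
- shackle_grip (a point): Midway between the two straight legs of the U-shaped shackle, at mid-height: 43 mm above the counter, 31 mm above the deck; moves with the shackle. Legs are round bars 9 mm thick, 49 mm over their outsides (along the lock's x), straight for 11 mm farther out and 25 mm back to the lock; shut, the nest's corner posts end 20 mm back.
- mini_lock: Bystander: small brass padlock 30 x 12 x 41 mm standing in the case near its rear right corner. Origin at its underside.
- reflector: Bystander: orange reflector puck 26 mm across, 16 mm tall, in the case near its rear left corner. Origin at its underside.
- spray_can: Bystander: spray can 52 mm across, 170 mm tall, on the counter at the left. Origin at its underside.
- funnel: Bystander: red funnel standing mouth down, 90 mm across, 95 mm tall, at the left. Origin at its underside.
- screwdriver: Bystander: screwdriver lying at the left near the robot. Origin at its middle, on the underside.
- bulb_box: Bystander: yellow bulb box 55 x 40 x 45 mm at the right. Origin at its underside.
- mug: Bystander: blue mug 76 mm across, 85 mm tall, at the right. Origin at its underside.

How it is judged:
By the outcome, as a careful person would: the job done as asked, in the order asked, and still so for the second after the job is handed in, while the arm keeps its last pose, push and grip.
It also fails if it takes over 58 s, if anything falls off the work surface, if the arm or the gripper's body presses on something with over 40 N, if the wrist force passes 120 N, or if a joint passes its speed limit or range.

## Working session

There is one attempt and no reset: what is moved stays moved. The work goes in short steps, Python scripts to look and compute and a shell command to move; the robot and the scene stay as the last step left them, time stands still between calls to the robot, and variables do not carry over. Pictures are saved under pics/ and viewed, at most 10 in all, crops included, and the job is handed in when it is done.

```bash
mkdir -p pics
cat > h.py <<'E'
import numpy as np, cv2
from workcell import telemetry, grab_frame, bot
from scipy.spatial.transform import Rotation as Ro
def grab(n):
    s=telemetry.observe(); f=grab_frame(n)
    if 'R' not in f:
        T=np.eye(4);T[:3,:3]=Ro.from_euler('xyz',s['tool_rot']).as_matrix();T[:3,3]=s['position']
        M=np.linalg.inv(T@np.array(f['hand_eye'])); f['R'],f['t']=M[:3,:3],M[:3,3]
    f['R']=np.array(f['R']);f['t']=np.array(f['t'])
    f['f']=240/np.tan(np.radians(f['vertical_fov'])/2); return f
def cloud(f):
    v,u=np.mgrid[:480,:640]; d=f['depth']
    C=np.stack([(u-f['cx'])/f['f']*d,(v-f['cy'])/f['f']*d,d],-1)
    return (C-f['t'])@f['R']
def atz(f,u,v,z):
    r=f['R'].T@np.array([(u-f['cx'])/f['f'],(v-f['cy'])/f['f'],1]); c=-f['R'].T@f['t']
    return c+r*(z-c[2])/r[2]
def save(f,n,crop=None):
    p=f['pixels'][...,::-1]
    if crop: x0,y0,x1,y1,k=crop; p=cv2.resize(p[y0:y1,x0:x1],None,fx=k,fy=k,interpolation=2)
    cv2.imwrite('pics/'+n,p)
E
python3 - <<'E'
from h import *
print(telemetry.observe(), bot.tcp_to_tips)
for n in('top','scene'):
    f=grab(n);save(f,n+'0.png');print(n,f['vertical_fov'],f['cx'],f['cy'],-f['R'].T@f['t'])
    np.save(n+'0.npy',cloud(f))
E
```

```text
{'clock': 0.0, 'qpos': array([ 1.03977454,  0.52203278, -0.03633485,  1.60000636,  0.021184  ,
        1.02110221, -0.1128056 ]), 'qd': array([ 3.21585333e-04, -5.40275986e-04, -8.44939690e-04, -1.73872498e-03,
       -9.72204930e-05, -7.86602796e-04, -5.58682156e-04]), 'joint_efforts': array([ 4.33816865e-05, -9.27108335e+01,  1.97942935e+00, -3.69940817e+01,
        1.79767463e-02,  8.03678879e-03,  6.71451161e-07]), 'position': array([ 0.27776045, -0.55952941,  0.24971453]), 'tool_rot': array([-3.14043016e+00,  6.61612748e-05,  4.60804307e-01]), 'force': array([-0.19629917,  0.50845636,  0.20275813]), 'moment': array([0.02878438, 0.04346748, 0.01793735]), 'finger_force': 0.0, 'grip_width': 0.08538709814586945} 0.019
top 43.60477693355247 320.5001910946015 234.73226834184663 [0.3992409  0.02208675 1.52393204]
scene 47.04538328874115 326.5801708365016 243.2855014275061 [1.40807535 0.66273751 1.04448582]
```

View pics/top0.png

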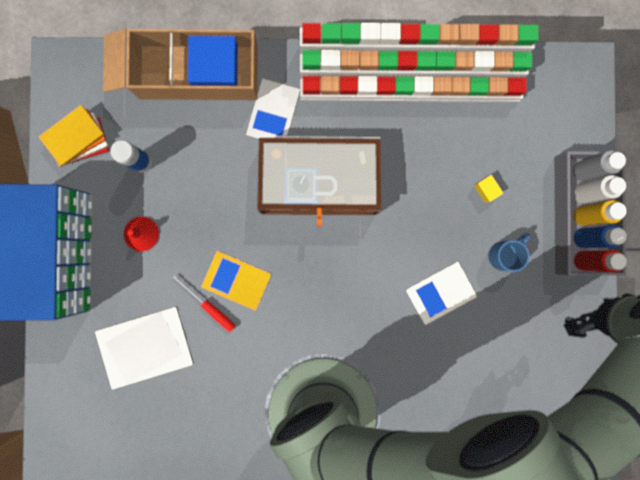

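View pics/scene0.png

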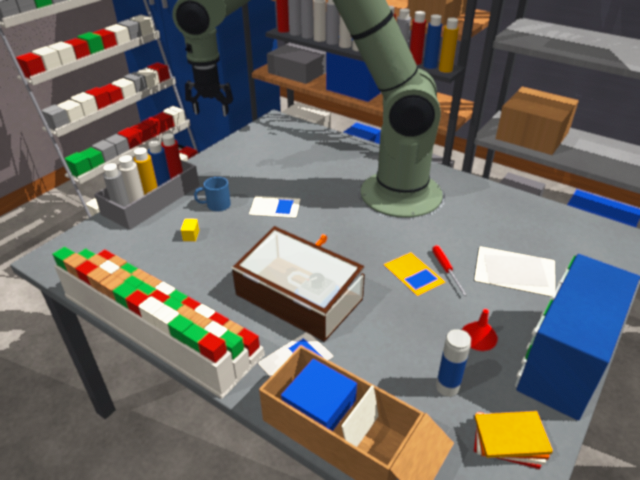

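The top view shows the case at about (320,175) with rear up (+x), fin at (319,217), and shackle toward the right (325,185). The can is at (128,155), and the lid looks nearly closed.

Run:
```python
from h import *
f=grab('top');P=cloud(f);p=f['pixels'].astype(int);hsv=cv2.cvtColor(f['pixels'],cv2.COLOR_RGB2HSV)
o=(hsv[...,0]<16)&(hsv[...,1]>190)&(hsv[...,2]>150);o[:200]=0;o[235:]=0;o[:,:290]=0;o[:,350:]=0
v,u=np.nonzero(o);print(len(u),u.mean(),v.mean(),np.median(P[o],0),P[o][:,2].max(), atz(f,u.mean(),v.mean(),.1))
# dark brown frame
b=(p[...,0]<120)&(p[...,0]>p[...,2]+25)&(hsv[...,1]>90);b[:130]=0;b[222:]=0;b[:,:250]=0;b[:,390:]=0
v,u=np.nonzero(b); r=cv2.minAreaRect(np.stack([u,v],1).astype(np.float32));c=cv2.boxPoints(r);print(r)
for q in c: print(q,atz(f,*q,.1),P[min(479,int(q[1])),int(q[0])])
Q=P[b]
for lo in np.arange(.35,.75,.02):
  m=(Q[:,0]>lo)&(Q[:,0]<lo+.02)
  if m.sum():print(round(lo,2),m.sum(),np.percentile(Q[m],[5,95],axis=0).round(3).tolist())
save(f,'topc.png',(240,120,400,240,5))
```

```text
62 318.96774193548384 215.0 [0.48959704 0.01251892 0.13058139] 1.5239320351578505 [0.48917226 0.01237814 0.1       ]
((318.9999694824219, 175.49996948242188), (121.99998474121094, 74.99998474121094), -0.0)
[257.99997 212.99997] [0.49297364 0.15718789 0.1       ] [5.02076451e-01 1.69226031e-01 1.23773673e-04]
[257.99997 137.99997] [0.67202106 0.1588204  0.1       ] [0.69252548 0.17038962 0.00619451]
[379.99997 137.99997] [ 0.6743079  -0.13227931  0.1       ] [ 0.67663368 -0.12985024  0.10029088]
[379.99997 212.99997] [ 0.49489583 -0.13281522  0.1       ] [ 0.49787689 -0.13138115  0.09108482]
0.39 11 [[0.399, 0.022, 1.524], [0.399, 0.022, 1.524]]
0.49 904 [[0.5, -0.119, 0.008], [0.509, 0.143, 0.127]]
0.51 190 [[0.51, -0.128, 0.118], [0.527, 0.153, 0.127]]
0.53 62 [[0.532, -0.131, 0.113], [0.548, 0.156, 0.123]]
0.55 64 [[0.551, -0.131, 0.112], [0.57, 0.154, 0.12]]
0.57 56 [[0.572, -0.131, 0.11], [0.589, 0.155, 0.118]]
0.59 56 [[0.591, -0.131, 0.106], [0.609, 0.155, 0.116]]
0.61 56 [[0.611, -0.13, 0.103], [0.628, 0.156, 0.113]]
0.63 61 [[0.631, -0.13, 0.101], [0.649, 0.156, 0.111]]
0.65 371 [[0.657, -0.125, 0.097], [0.67, 0.149, 0.107]]
0.67 76 [[0.67, -0.09, 0.095], [0.672, 0.114, 0.104]]
```

View pics/topc.png

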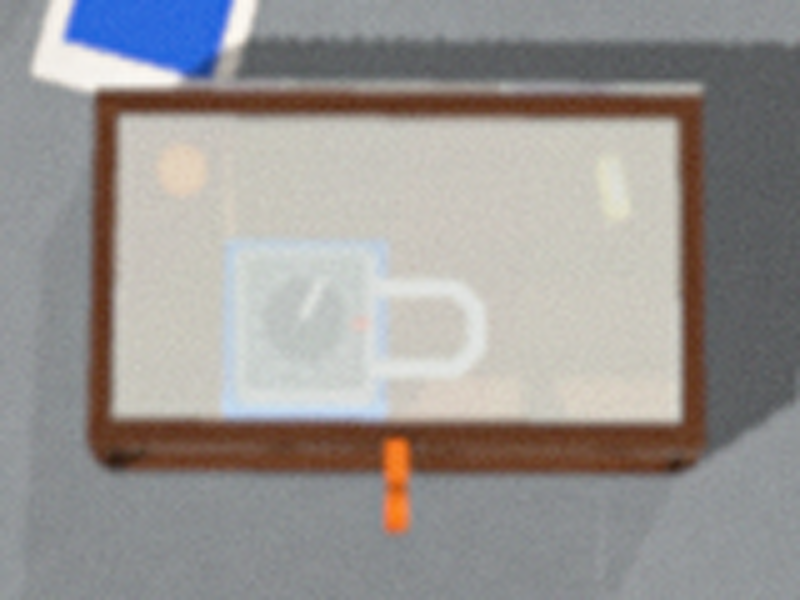

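```bash
python3 -m crank '0.0854 0 0 -0.012 0 0 6.6;0.0854 0 0 -0.012 0 0 6.6;0.0854 0 0 -0.012 0 0 6.6;0.0854 0 0 -0.012 0 0 6.6;0.0854 0.012 -0.038 0 0 0 0;0.0854 0.012 -0.038 0 0 0 0;0.0854 0.012 -0.038 0 0 0 0;0.0854 0.012 -0.038 0 0 0 0'
python3 -m crank '0.0854 0.012 -0.038 0 0 0 0;0.0854 0.012 -0.038 0 0 0 0;0.0854 0.012 -0.038 0 0 0 0;0.0854 0.012 -0.038 0 0 0 0;0.0854 0.012 -0.038 0 0 0 0;0.0854 0.012 -0.038 0 0 0 0;0.0854 0.012 -0.038 0 0 0 0;0.0854 0.012 -0.038 0 0 0 0'
python3 - <<'E'
from h import *
f=grab('wrist');save(f,'w1.png');print(f['hand_eye'],f['vertical_fov'],telemetry.observe()['tool_rot'])
P=cloud(f);hsv=cv2.cvtColor(f['pixels'],cv2.COLOR_RGB2HSV)
o=(hsv[...,0]<16)&(hsv[...,1]>190)&(hsv[...,2]>120)&(f['depth']>0)
Q=P[o];print(len(Q),np.percentile(Q,[3,20,50,80,97],axis=0).round(4).tolist())
E
```

```text
clock: 0.82
position: [0.3259, -0.406, 0.2981]
tool_rot: [-3.141, 0.0, -0.0]
force: [1.7, -0.6, 1.0]
grip_width: 0.0854
finger_force: 0.0
clock: 1.48
position: [0.4219, -0.1019, 0.2985]
tool_rot: [3.141, -0.0, -0.0]
force: [1.5, -0.2, 0.4]
grip_width: 0.0853
finger_force: 0.0
[[-6.36729918e-04 -9.59628918e-01 -2.81268437e-01  7.17968137e-02]
 [ 9.99999542e-01 -8.12078092e-04  5.06860978e-04 -6.18354409e-04]
 [-7.14810388e-04 -2.81267985e-01  9.59628996e-01 -1.23955040e-01]
 [ 0.00000000e+00  0.00000000e+00  0.00000000e+00  1.00000000e+00]] 67.61744016903896 [-3.13940878e+00 -1.42248816e-03  6.55718838e-03]
1736 [[0.2195, 0.0099, 0.0121], [0.2368, 0.0151, 0.0225], [0.2648, 0.2411, 0.0253], [0.4934, 0.2728, 0.129], [0.5063, 0.2918, 0.1367]]
```

View pics/w1.png

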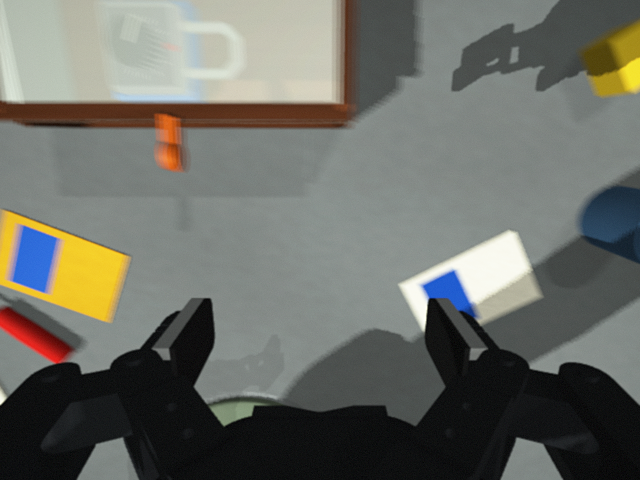

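The wrist view shows the fin at (170,145), in front of the lid frame's edge, and the lock under the glass at (150,50).

```bash
python3 -m crank '0.0854 0 -0.038 0 0 0 0;0.0854 0 -0.038 0 0 0 0;0.0854 0 -0.037 0 0 0 0;0.0854 0 0 0 0 0 0;0.0854 0 0 0 0 0 0;0.0854 0 0 0 0 0 0;0.0854 0 0 0 0 0 0;0.0854 0 0 0 0 0 0'
python3 - <<'E'
from h import *
f=grab('wrist');print(telemetry.observe()['position'])
P=cloud(f);hsv=cv2.cvtColor(f['pixels'],cv2.COLOR_RGB2HSV)
o=(hsv[...,0]<16)&(hsv[...,1]>190)&(hsv[...,2]>120)&(abs(P[...,1])<.05)&(P[...,2]>.05)&(P[...,2]<.2)
Q=P[o];print(len(Q),np.percentile(Q,[3,20,50,80,97],axis=0).round(4).tolist())
for lo in np.arange(.44,.53,.006):
    m=(Q[:,0]>lo)&(Q[:,0]<lo+.006)
    if m.sum():print(round(lo,3),m.sum(),np.percentile(Q[m][:,1],[5,95]).round(4),np.percentile(Q[m][:,2],[10,50,90]).round(4))
p=f['pixels'].astype(int)
b=(p[...,0]<130)&(p[...,0]>p[...,2]+25)&(hsv[...,1]>90)&(P[...,2]>.08)&(P[...,2]<.2)&(P[...,0]>.45)
Q=P[b]
for lo in np.arange(.48,.7,.01):
    m=(Q[:,0]>lo)&(Q[:,0]<lo+.01)
    if m.sum()>20:print('b',round(lo,3),m.sum(),np.percentile(Q[m][:,1],[2,98]).round(4),np.percentile(Q[m][:,2],[10,50,90]).round(4))
# front edge yaw
m=(Q[:,2]>.1);
for lo in np.arange(-.12,.15,.04):
    k=m&(Q[:,1]>lo)&(Q[:,1]<lo+.03)
    if k.sum():print('edge',round(lo,2),np.percentile(Q[k][:,0],2).round(4),np.percentile(Q[k][:,2],95).round(4))
save(f,'w2.png')
E
```

```text
clock: 2.2
position: [0.4219, 0.0082, 0.2983]
tool_rot: [3.141, 0.0, -0.002]
force: [-0.2, -0.7, 0.1]
grip_width: 0.0855
finger_force: 0.0
[0.42191325 0.00831072 0.29825589]
666 [[0.4656, 0.0079, 0.1246], [0.4737, 0.0095, 0.1286], [0.4864, 0.0126, 0.1308], [0.4985, 0.015, 0.1359], [0.5052, 0.0166, 0.1372]]
0.464 82 [0.008  0.0167] [0.131  0.1337 0.1358]
0.47 88 [0.008  0.0165] [0.1355 0.1364 0.1372]
0.476 99 [0.008  0.0165] [0.1346 0.1362 0.1372]
0.482 98 [0.0086 0.0165] [0.1295 0.1315 0.1345]
0.488 96 [0.0079 0.0165] [0.1286 0.1296 0.1306]
0.494 95 [0.0079 0.0165] [0.128  0.1289 0.1298]
0.5 95 [0.0079 0.0174] [0.1249 0.128  0.1289]
0.506 13 [0.0083 0.0169] [0.1232 0.1237 0.1242]
b 0.49 38 [-0.1322  0.1556] [0.0831 0.0921 0.0932]
b 0.5 3633 [-0.1272  0.152 ] [0.1225 0.1236 0.1246]
b 0.51 2841 [-0.1286  0.1535] [0.1216 0.1226 0.1237]
b 0.52 371 [-0.1317  0.1564] [0.1199 0.121  0.122 ]
b 0.53 392 [-0.1316  0.1565] [0.1185 0.1196 0.1208]
b 0.54 400 [-0.1317  0.1563] [0.1172 0.1182 0.1194]
b 0.55 417 [-0.1323  0.1563] [0.1158 0.1169 0.118 ]
b 0.56 417 [-0.1324  0.1561] [0.1144 0.1155 0.1165]
b 0.57 426 [-0.1323  0.1563] [0.113  0.1142 0.1152]
b 0.58 439 [-0.1324  0.156 ] [0.1117 0.1127 0.1138]
b 0.59 25 [-0.1317  0.1558] [0.1109 0.1117 0.1127]
edge -0.12 0.5028 0.1247
edge -0.08 0.5029 0.1247
edge -0.04 0.5024 0.1247
edge 0.0 0.5031 0.1246
edge 0.04 0.5027 0.1247
edge 0.08 0.5025 0.1246
edge 0.12 0.5034 0.1243
```

View pics/w2.png

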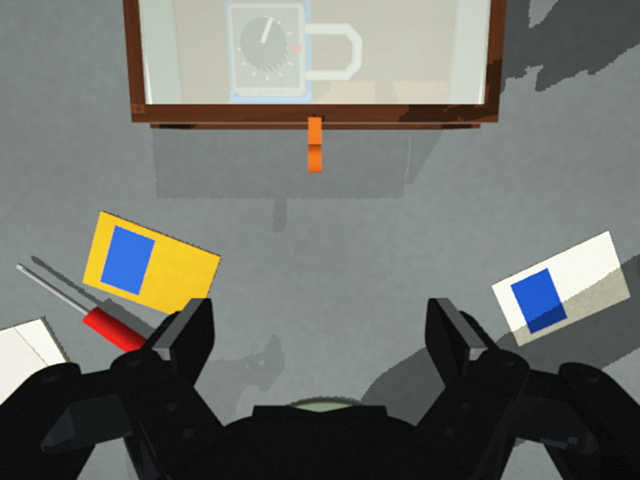

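Fin at (.4748, .0123, .125), lid angle 0.138, hinge at (.675, z .097), case yaw 0: all consistent with the given sizes. Descend and pinch.

```bash
python3 -m crank '0.05 0.0265 -0.004 0 0 0 0;0.05 0.0265 0 0 0 0 0;0.05 0 0 0.03 0 0 0;0.05 0 0 0.03 0 0 0;0.05 0 0 0.03 0 0 0;0.05 0 0 0.03 0 0 0;0.05 0 0 0.03 0 0 0;0.05 0 0 0.023 0 0 0'
python3 -m crank '0.05 0 0 0 0 0 0;0.05 0 0 0 0 0 0;0 0 0 0 0 0 0;0 0 0 0 0 0 0;0 0 0 0 0 0 0;0 0 0 0 0 0 0;0 0 0 0 0 0 0;0 0 0 0 0 0 0' 30
python3 - <<'E'
import numpy as np
t=np.r_[np.linspace(.138,1.655,49)]
x=.675-.202*np.cos(t);z=.097+.202*np.sin(t)
for i in range(0,48,8): print(np.c_[np.diff(x),-np.diff(z)][i:i+8].round(4).tolist())
E
```

```text
clock: 2.92
position: [0.4743, 0.0125, 0.1232]
tool_rot: [3.142, 0.001, -0.001]
force: [-0.5, -0.1, -0.3]
grip_width: 0.0501
finger_force: 0.0
clock: 3.58
position: [0.4755, 0.0121, 0.1262]
tool_rot: [3.141, -0.002, -0.001]
force: [1.8, -7.3, 1.3]
grip_width: 0.0094
finger_force: 34.2
[[0.001, -0.0063], [0.0012, -0.0063], [0.0014, -0.0062], [0.0016, -0.0062], [0.0018, -0.0061], [0.002, -0.0061], [0.0021, -0.006], [0.0023, -0.0059]]
[[0.0025, -0.0059], [0.0027, -0.0058], [0.0029, -0.0057], [0.0031, -0.0056], [0.0032, -0.0055], [0.0034, -0.0054], [0.0036, -0.0053], [0.0037, -0.0052]]
[[0.0039, -0.005], [0.0041, -0.0049], [0.0042, -0.0048], [0.0044, -0.0047], [0.0045, -0.0045], [0.0047, -0.0044], [0.0048, -0.0042], [0.0049, -0.0041]]
[[0.005, -0.0039], [0.0052, -0.0037], [0.0053, -0.0036], [0.0054, -0.0034], [0.0055, -0.0032], [0.0056, -0.0031], [0.0057, -0.0029], [0.0058, -0.0027]]
[[0.0059, -0.0025], [0.0059, -0.0023], [0.006, -0.0021], [0.0061, -0.002], [0.0061, -0.0018], [0.0062, -0.0016], [0.0062, -0.0014], [0.0063, -0.0012]]
[[0.0063, -0.001], [0.0063, -0.0008], [0.0064, -0.0006], [0.0064, -0.0004], [0.0064, -0.0002], [0.0064, 0.0], [0.0064, 0.0002], [0.0064, 0.0004]]
```

```bash
python3 -m crank '0 0.001 0 -0.0063 0 0 0;0 0.0012 0 -0.0063 0 0 0;0 0.0014 0 -0.0062 0 0 0;0 0.0016 0 -0.0062 0 0 0;0 0.0018 0 -0.0061 0 0 0;0 0.002 0 -0.0061 0 0 0;0 0.0021 0 -0.006 0 0 0;0 0.0023 0 -0.0059 0 0 0'
python3 -m crank '0 0.0025 0 -0.0059 0 0 0;0 0.0027 0 -0.0058 0 0 0;0 0.0029 0 -0.0057 0 0 0;0 0.0031 0 -0.0056 0 0 0;0 0.0032 0 -0.0055 0 0 0;0 0.0034 0 -0.0054 0 0 0;0 0.0036 0 -0.0053 0 0 0;0 0.0037 0 -0.0052 0 0 0'
```

```text
clock: 4.25
position: [0.4884, 0.0121, 0.1752]
tool_rot: [3.141, -0.001, -0.001]
force: [2.4, -7.2, -6.6]
grip_width: 0.0093
finger_force: 32.3
clock: 4.92
position: [0.5132, 0.012, 0.2194]
tool_rot: [3.14, 0.0, -0.001]
force: [1.5, -5.8, -7.2]
grip_width: 0.0094
finger_force: 31.4
```

```bash
python3 -m crank '0 0.0039 0 -0.005 0 0 0;0 0.0041 0 -0.0049 0 0 0;0 0.0042 0 -0.0048 0 0 0;0 0.0044 0 -0.0047 0 0 0;0 0.0045 0 -0.0045 0 0 0;0 0.0047 0 -0.0044 0 0 0;0 0.0048 0 -0.0042 0 0 0;0 0.0049 0 -0.0041 0 0 0'
python3 -m crank '0 0.005 0 -0.0039 0 0 0;0 0.0052 0 -0.0037 0 0 0;0 0.0053 0 -0.0036 0 0 0;0 0.0054 0 -0.0034 0 0 0;0 0.0055 0 -0.0032 0 0 0;0 0.0056 0 -0.0031 0 0 0;0 0.0057 0 -0.0029 0 0 0;0 0.0058 0 -0.0027 0 0 0'
python3 -m crank '0 0.0059 0 -0.0025 0 0 0;0 0.0059 0 -0.0023 0 0 0;0 0.006 0 -0.0021 0 0 0;0 0.0061 0 -0.002 0 0 0;0 0.0061 0 -0.0018 0 0 0;0 0.0062 0 -0.0016 0 0 0;0 0.0062 0 -0.0014 0 0 0;0 0.0063 0 -0.0012 0 0 0'
```

```text
clock: 5.58
position: [0.5484, 0.012, 0.2559]
tool_rot: [3.14, 0.001, -0.001]
force: [-0.6, -4.8, -6.3]
grip_width: 0.0094
finger_force: 30.9
clock: 6.25
position: [0.5919, 0.0119, 0.2824]
tool_rot: [3.14, 0.001, -0.001]
force: [-2.4, -5.2, -2.4]
grip_width: 0.0096
finger_force: 30.9
clock: 6.92
position: [0.6406, 0.0117, 0.2974]
tool_rot: [3.14, 0.001, -0.001]
force: [-4.1, -5.7, -2.6]
grip_width: 0.0097
finger_force: 30.9
```

```bash
python3 -m crank '0 0.0063 0 -0.001 0 0 0;0 0.0063 0 -0.0008 0 0 0;0 0.0064 0 -0.0006 0 0 0;0 0.0064 0 -0.0004 0 0 0;0 0.0064 0 -0.0002 0 0 0;0 0.0064 0 0 0 0 0;0 0.0064 0 0.0002 0 0 0;0 0.003 0 0.0003 0 0 0'
python3 -m crank '0 0.001 0 0 0 0 0;0 0.001 0 0 0 0 0;0 0.001 0 0 0 0 0;0 0.001 0 0 0 0 0;0 0 0 0 0 0 0;0 0 0 0 0 0 0;0 0 0 0 0 0 0;0 0 0 0 0 0 0'
```

```text
clock: 7.58
position: [0.6888, 0.0117, 0.3001]
tool_rot: [3.14, 0.0, -0.001]
force: [-3.1, -5.0, 4.2]
grip_width: 0.0092
finger_force: 32.0
clock: 8.25
position: [0.6922, 0.0117, 0.2999]
tool_rot: [3.14, 0.0, -0.001]
force: [-1.8, -5.1, -2.0]
grip_width: 0.0096
finger_force: 31.3
```

```bash
python3 -m crank '0 0.0015 0 0 0 0 0;0 0.0015 0 0 0 0 0;0 0.001 0 0 0 0 0;0 0.001 0 0 0 0 0;0 0 0 0 0 0 0;0 0 0 0 0 0 0;0 0 0 0 0 0 0;0 0 0 0 0 0 0'
```

```text
clock: 8.92
position: [0.697, 0.0116, 0.2995]
tool_rot: [3.14, 0.001, -0.001]
force: [-2.0, -6.0, -3.9]
grip_width: 0.0094
finger_force: 31.0
```

```bash
python3 -m crank '0 0.001 0 0 0 0 0;0 0.001 0 0 0 0 0;0 0.001 0 0 0 0 0;0 0.001 0 0 0 0 0;0 0 0 0 0 0 0;0 0 0 0 0 0 0;0 0 0 0 0 0 0;0 0 0 0 0 0 0'
python3 - <<'E'
from h import *
f=grab('top');P=cloud(f);save(f,'t2.png',(240,100,400,240,4))
m=(P[...,2]>.12)&(P[...,2]<.28)&(P[...,0]>.6)&(P[...,0]<.75)&(((P[...,1]>.07)&(P[...,1]<.17))|((P[...,1]<-.05)&(P[...,1]>-.15)))
Q=P[m];print(m.sum())
for lo in np.arange(.12,.28,.02):
    k=(Q[:,2]>lo)&(Q[:,2]<lo+.02)
    if k.sum()>3:print(round(lo,2),k.sum(),np.percentile(Q[k][:,0],[5,50,95]).round(4))
E
```

```text
clock: 9.58
position: [0.7002, 0.0117, 0.2993]
tool_rot: [3.14, 0.003, -0.001]
force: [-9.7, -5.5, -3.2]
grip_width: 0.0093
finger_force: 31.0
1110
0.12 96 [0.6729 0.6747 0.6763]
0.14 105 [0.675  0.6761 0.6778]
0.16 114 [0.6761 0.6778 0.6794]
0.18 124 [0.6776 0.6793 0.6808]
0.2 131 [0.6793 0.681  0.6827]
0.22 147 [0.6812 0.6826 0.684 ]
0.24 146 [0.6827 0.684  0.6852]
0.26 247 [0.684  0.6862 0.6903]
```

View pics/t2.png

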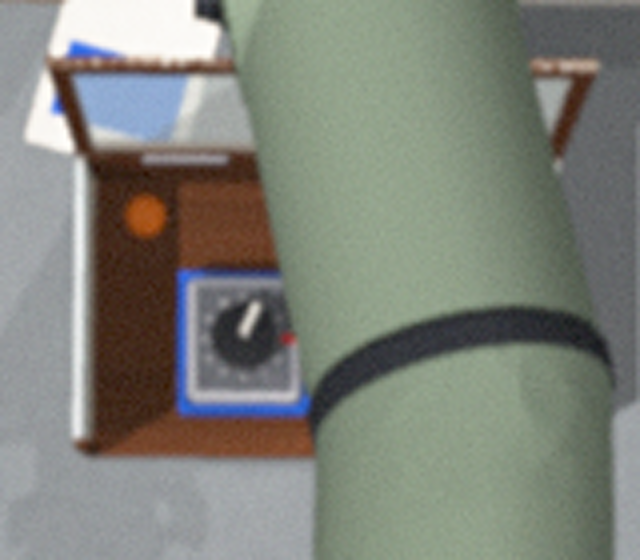

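The lid slope reads 0.08 past vertical (1.65 rad) with the push force rising, so it rests on its stop. Release, go up, back, and look at the dial.

```bash
python3 -m crank '0.03 0 0 0 0 0 0;0.03 0 0 0 0 0 0;0.03 0 0 0 0 0 0;0.04 0 0 -0.02 0 0 0;0.04 0 0 -0.03 0 0 0;0.085 0 0 -0.02 0 0 0;0.085 -0.038 -0.008 0 0 0 0;0.085 -0.038 -0.008 0 0 0 0'
python3 -m crank '0.085 -0.04 -0.009 0 0 0 0;0.085 -0.04 -0.008 0 0 0 0;0.085 -0.037 -0.008 0.01 0 0 0;0.085 0 0 0.033 0 0 0;0.085 0 0 0.033 0 0 0;0.085 0 0 0.022 0 0 0;0.085 0 0 0 0 0 0;0.085 0 0 0 0 0 0'
cat > d.py <<'E'
from h import *
import sys
f=grab('wrist');print(telemetry.observe()['position'])
P=cloud(f);save(f,sys.argv[1])
z=P[...,2];I=f['pixels'].astype(int)
m=(z>.076)&(z<.088)&(abs(P[...,0]-.566)<.04)&(abs(P[...,1]-.057)<.04)
n,L,s,_=cv2.connectedComponentsWithStats(m.astype(np.uint8));k=1+s[1:,4].argmax();M=L==k
(cu,cv),r=cv2.minEnclosingCircle(np.argwhere(M)[:,::-1].astype(np.float32))
zt=np.median(z[M]);print('dial',atz(f,cu,cv,zt),'r',r*(np.median(f['depth'][M]))/f['f'])
w=cv2.morphologyEx(M.astype(np.uint8),3,np.ones((15,15)))>0
w&=(I.min(-1)>150)
Q=P[w];c=atz(f,cu,cv,zt)
d=Q.mean(0)-c;print('white',len(Q),d,'angle from -y', np.degrees(np.arctan2(d[1],d[0]))+90)
U,S,V=np.linalg.svd((Q-Q.mean(0))[:,:2],full_matrices=False);print('axis',V[0], np.degrees(np.arctan2(*V[0][::-1]))+90)
m=(z>.054)&(z<.062)&(abs(P[...,0]-.566)<.06)&(abs(P[...,1]-.057)<.06)
print('lock top',np.percentile(P[m],[1,50,99],axis=0).round(4).tolist())
R=(I[...,0]>150)&(I[...,1]<80)&m;print('red',np.median(P[R],0))
E
python3 d.py w3.png
```

```text
clock: 10.3
position: [0.626, 0.0295, 0.37]
tool_rot: [-3.141, -0.003, -0.001]
force: [-0.1, 0.9, -0.8]
grip_width: 0.0746
finger_force: 0.0
clock: 10.97
position: [0.5087, 0.0544, 0.2717]
tool_rot: [-3.141, 0.001, 0.0]
force: [-0.4, -0.1, 0.5]
grip_width: 0.0853
finger_force: 0.0
[0.50927933 0.05444346 0.27260081]
dial [0.56877118 0.05650918 0.08128701] r 0.02109749915041759
white 123 [ 0.00865556 -0.00329997  0.0028932 ] angle from -y 69.13046088310992
axis [-0.94730128  0.320344  ] 251.31627028170502
lock top [[0.5317, 0.0229, 0.0546], [0.5737, 0.0568, 0.0585], [0.6054, 0.0908, 0.0605]]
red [0.56846524 0.02956245 0.05943261]
```

View pics/w3.png

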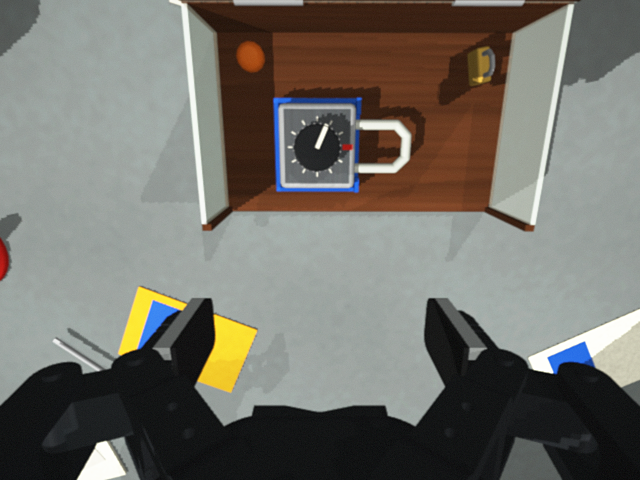

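Lid open, nest with lock at (317,146), pointer ~70° CCW of the red mark at (347,147), other goods undisturbed. Now grip the dial starting at yaw −20° (ends at −90°).

```bash
python3 -m crank '0.06 0.03 -0.002 0 0 0 0;0.06 0.0295 0 0 0 0 0;0.06 0 0 0.03 0 0 5;0.06 0 0 0.03 0 0 5;0.06 0 0 0.03 0 0 5;0.06 0 0 0.03 0 0 5;0.06 0 0 0.03 0 0 0;0.06 0 0 0.02 0 0 0'
python3 -m crank '0.06 0 0 0.01 0 0 0;0.06 0 0 0.01 0 0 0;0.06 0 0 0 0 0 0;0.06 0 0 0 0 0 0;0.06 0 0 0 0 0 0;0.06 0 0 0 0 0 0;0.06 0 0 0 0 0 0;0.06 0 0 0 0 0 0'
python3 -c "
from h import *
print(telemetry.observe()['qpos'].round(2))"
```

```text
clock: 11.68
position: [0.5688, 0.0564, 0.1006]
tool_rot: [-3.141, -0.001, -0.35]
force: [0.3, 0.3, -0.4]
grip_width: 0.06
finger_force: 0.0
clock: 12.35
position: [0.5685, 0.0562, 0.0819]
tool_rot: [-3.141, -0.001, -0.349]
force: [-0.5, -0.3, -0.0]
grip_width: 0.0605
finger_force: 0.0
[-0.1   0.67 -0.15  1.86  0.16  0.62 -2.26]
```

Joint 7 is near its limit (yaw can't go below −35°), so use the half-turn-equivalent grip: turn to about +150° in place.

```bash
for i in 1 ; do python3 -m crank '0.06 0 0 0 0 0 -7;0.06 0 0 0 0 0 -7;0.06 0 0 0 0 0 -7;0.06 0 0 0 0 0 -7;0.06 0 0 0 0 0 -7;0.06 0 0 0 0 0 -7;0.06 0 0 0 0 0 -7;0.06 0 0 0 0 0 -7'; done
python3 -m crank '0.06 0 0 0 0 0 -7;0.06 0 0 0 0 0 -7;0.06 0 0 0 0 0 -7;0.06 0 0 0 0 0 -7;0.06 0 0 0 0 0 -7;0.06 0 0 0 0 0 -7;0.06 0 0 0 0 0 -7;0.06 0 0 0 0 0 -7'
python3 -m crank '0.06 0 0 0 0 0 -7;0.06 0 0 0 0 0 -7;0.06 0 0 0 0 0 -7;0.06 0 0 0 0 0 -7;0.06 0 0 0 0 0 -7;0.06 0 0 0 0 0 -7;0.06 0 0 0 0 0 -7;0.06 0 0 0 0 0 -7'
python3 -c "
from h import *
print(telemetry.observe()['qpos'].round(2))"
```

```text
clock: 13.02
position: [0.5684, 0.0561, 0.0816]
tool_rot: [3.141, -0.0, 0.634]
force: [-0.7, 0.5, -0.3]
grip_width: 0.0599
finger_force: 0.0
clock: 13.68
position: [0.5683, 0.056, 0.0816]
tool_rot: [3.141, 0.0, 1.611]
force: [-1.1, -1.0, 0.0]
grip_width: 0.06
finger_force: 0.0
clock: 14.35
position: [0.5683, 0.0559, 0.0815]
tool_rot: [-3.141, 0.001, 2.589]
force: [0.6, 0.3, -0.3]
grip_width: 0.0601
finger_force: 0.0
[ 0.38  0.83 -0.87  1.84  0.82  0.88  0.13]
```

Now close on the dial.

```bash
python3 -m crank '0.03 0 0 0 0 0 0;0.03 0 0 0 0 0 0;0.03 0 0 0 0 0 0;0.03 0 0 0 0 0 0;0.03 0 0 0 0 0 0;0.03 0 0 0 0 0 0;0.03 0 0 0 0 0 0;0.03 0 0 0 0 0 0' 30
```

```text
clock: 15.02
position: [0.5684, 0.0562, 0.0815]
tool_rot: [3.142, 0.0, 2.582]
force: [-0.6, -0.3, 5.9]
grip_width: 0.0387
finger_force: 30.2
```

```bash
python3 -m crank '0.03 0 0 0 0 0 4;0.03 0 0 0 0 0 5;0.03 0 0 0 0 0 5;0.03 0 0 0 0 0 5;0.03 0 0 0 0 0 5;0.03 0 0 0 0 0 5;0.03 0 0 0 0 0 5;0.03 0 0 0 0 0 5'
python3 -c "
from h import *
print(telemetry.observe()['moment'])"
```

```text
clock: 15.68
position: [0.5682, 0.0561, 0.0815]
tool_rot: [-3.142, 0.0, 1.897]
force: [-2.1, -1.7, 7.0]
grip_width: 0.0386
finger_force: 30.3
[-0.30459379  0.51686303  0.05438927]
```

```bash
python3 -m crank '0.03 0 0 0 0 0 5;0.03 0 0 0 0 0 5;0.03 0 0 0 0 0 5;0.03 0 0 0 0 0 5;0.03 0 0 0 0 0 5;0.03 0 0 0 0 0 4;0.03 0 0 0 0 0 2;0.03 0 0 0 0 0 0'
python3 - <<'E'
from h import *
print(telemetry.observe()['moment'])
f=grab('top');P=cloud(f);z=P[...,2]
m=(z>.025)&(z<.056)&(P[...,1]<.02)&(P[...,1]>-.1)&(abs(P[...,0]-.568)<.035)
print('shackle min y',np.percentile(P[m][:,1],[1,3,50]) if m.any() else None,m.sum())
save(f,'t3.png',(260,130,380,220,5))
E
```

```text
clock: 16.35
position: [0.568, 0.0561, 0.0815]
tool_rot: [-3.142, 0.001, 1.358]
force: [-3.0, -1.4, 7.1]
grip_width: 0.0386
finger_force: 30.4
[-0.28961276  0.62997511 -0.05275564]
shackle min y None 0
```

View pics/t3.png

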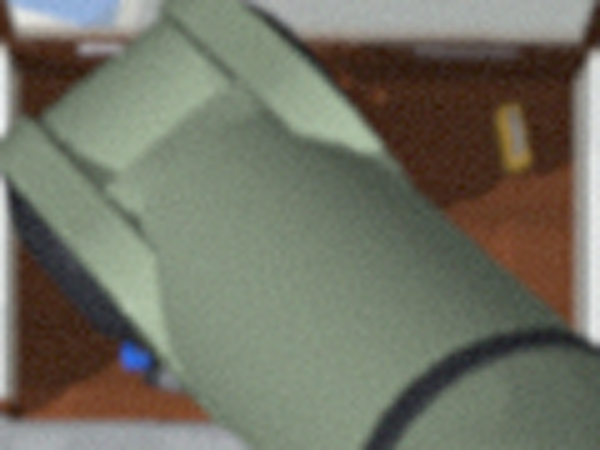

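```bash
python3 -m crank '0.06 0 0 0 0 0 0;0.06 0 0 0 0 0 0;0.06 0 0 0 0 0 0;0.07 0 0 0 0 0 0;0.07 0 0 -0.03 0 0 -6;0.07 0 0 -0.03 0 0 -6.2;0.07 -0.03 0 -0.03 0 0 0;0.07 -0.03 0 -0.03 0 0 0'
python3 -m crank '0.07 -0.03 0 0 0 0 0;0.07 0 0 0 0 0 0;0.07 0 0 0 0 0 0;0.07 0 0 0 0 0 0;0.07 0 0 0 0 0 0;0.07 0 0 0 0 0 0;0.07 0 0 0 0 0 0;0.07 0 0 0 0 0 0'
cat >> d.py <<'E'
m=(z>.028)&(z<.052)&(P[...,1]<.01)&(P[...,1]>-.07)&(abs(P[...,0]-.568)<.04)
q=P[m];print('shackle',m.sum(),np.percentile(q,[1,50,99],axis=0).round(4).tolist())
E
python3 d.py w4.png
```

```text
clock: 17.07
position: [0.5681, -0.002, 0.2015]
tool_rot: [-3.141, -0.001, 1.578]
force: [0.3, -1.6, -0.3]
grip_width: 0.07
finger_force: 0.0
clock: 17.73
position: [0.5685, -0.0321, 0.2001]
tool_rot: [-3.141, -0.0, 1.575]
force: [-0.0, -0.0, -1.3]
grip_width: 0.0703
finger_force: 0.0
[ 0.5684777  -0.03225262  0.20010761]
dial [0.56792063 0.05716015 0.08125609] r 0.021749216146053914
white 273 [-0.00034821 -0.00720234  0.00073183] angle from -y -2.76793270313091
axis [-0.11598239 -0.99325127] -6.660290789309656
lock top [[0.5317, 0.0227, 0.0547], [0.5687, 0.058, 0.0585], [0.6054, 0.0907, 0.0604]]
red [0.56825178 0.02942355 0.05937941]
shackle 1537 [[0.5443, -0.0336, 0.0437], [0.5677, -0.0157, 0.0471], [0.5924, 0.0093, 0.0491]]
```

View pics/w4.png

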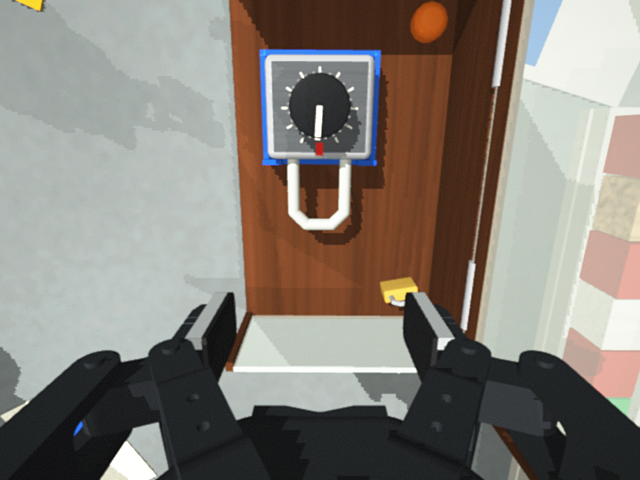

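Pointer at (319,110) points at the red mark (319,148), and the shackle has sprung out ~5 mm (end at y −0.034). Grip it across its legs.

```bash
python3 -m crank '0.07 0.023 0 0.02 0 0 0;0.07 0 0 0.03 0 0 0;0.07 0 0 0.03 0 0 0;0.07 0 0 0.03 0 0 0;0.07 0 0 0.025 0 0 0;0.07 0 0 0.015 0 0 0;0.07 0 0 0.007 0 0 0;0.07 0 0 0 0 0 0'
python3 -m crank '0.03 0 0 0 0 0 0;0.03 0 0 0 0 0 0;0.03 0 0 0 0 0 0;0.03 0 0 0 0 0 0;0.03 0 0 0 0 0 0;0.03 0 0 0 0 0 0;0.03 0 0 0 0 0 0;0.03 0 0 0 0 0 0' 30
```

```text
clock: 18.45
position: [0.5681, -0.0095, 0.0424]
tool_rot: [-3.14, -0.0, 1.575]
force: [0.1, -0.7, -0.1]
grip_width: 0.07
finger_force: 0.0
clock: 19.12
position: [0.5691, -0.0098, 0.0442]
tool_rot: [3.14, 0.0, 1.574]
force: [0.2, -0.0, 7.4]
grip_width: 0.0475
finger_force: 30.4
```

```bash
python3 -m crank '0.03 -0.002 0 0 0 0 0;0.03 -0.003 0 0 0 0 0;0.03 -0.003 0 0 0 0 0;0.03 -0.003 0 0 0 0 0;0.03 -0.003 0 0 0 0 0;0.03 -0.002 0 0 0 0 0;0.03 0 0 0 0 0 0;0.03 0 0 0 0 0 0'
python3 -m crank '0.03 -0.001 0 0 0 0 0;0.03 -0.001 0 0 0 0 0;0.03 -0.0005 0 0 0 0 0;0.03 -0.0005 0 0 0 0 0;0.03 0 0 0 0 0 0;0.03 0 0 0 0 0 0;0.03 0 0 0 0 0 0;0.03 0 0 0 0 0 0'
```

```text
clock: 19.78
position: [0.5687, -0.0211, 0.0437]
tool_rot: [3.14, -0.006, 1.578]
force: [-1.0, 24.4, -2.1]
grip_width: 0.0477
finger_force: 31.6
clock: 20.45
position: [0.5688, -0.0215, 0.0437]
tool_rot: [3.139, -0.009, 1.579]
force: [-1.6, 37.6, -4.5]
grip_width: 0.048
finger_force: 31.8
```

The force rose early (11.5 mm travelled). Ease the pull, release and look.

```bash
python3 -m crank '0.03 0.003 0 0 0 0 0;0.03 0.001 0 0 0 0 0;0.07 0 0 0 0 0 0;0.07 0 0 0 0 0 0;0.07 0 0 0 0 0 0;0.07 0 0 0 0 0 0;0.07 0 0 -0.03 0 0 0;0.07 0 0 -0.035 0 0 0'
python3 -m crank '0.07 -0.015 0 -0.035 0 0 0;0.07 0 0 -0.035 0 0 0;0.07 0 0 -0.02 0 0 0;0.07 0 0 0 0 0 0;0.07 0 0 0 0 0 0;0.07 0 0 0 0 0 0;0.07 0 0 0 0 0 0;0.07 0 0 0 0 0 0'
python3 d.py w5.png
```

```text
clock: 21.12
position: [0.5671, -0.025, 0.1073]
tool_rot: [-3.138, -0.0, 1.574]
force: [0.4, -0.6, 1.2]
grip_width: 0.07
finger_force: 0.0
clock: 21.78
position: [0.5681, -0.0397, 0.1973]
tool_rot: [-3.14, -0.0, 1.574]
force: [0.0, 0.3, -0.0]
grip_width: 0.0699
finger_force: 0.0
[ 0.56819727 -0.03965721  0.19738356]
dial [0.56837437 0.05727771 0.08127437] r 0.022185014441654417
white 300 [-0.00072105 -0.00721784  0.00202127] angle from -y -5.704860677717818
axis [-0.00144638 -0.99999895] -0.08287143268491093
lock top [[0.5322, 0.0229, 0.0544], [0.5692, 0.0571, 0.0585], [0.6059, 0.091, 0.0604]]
red [0.56917267 0.02980264 0.05949063]
shackle 1808 [[0.545, -0.0422, 0.0434], [0.5695, -0.0199, 0.0472], [0.593, 0.0094, 0.0492]]
```

View pics/w5.png

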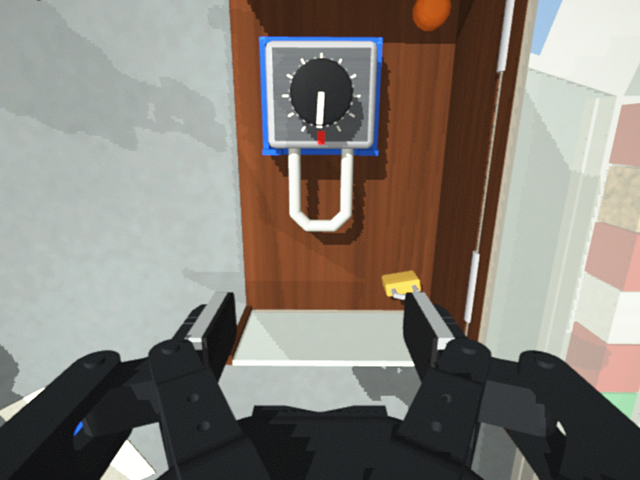

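The pointer is on the red mark, the shackle tip is at (321,231) with the legs longer than before, and the lock is unmoved. I'll measure the extension precisely from the saved frames (shut/clicked/now) before pulling again.

Run:
```python
from h import *
f0=grab('wrist'); H=np.array(f0['hand_eye'])
for n,p,yaw in(('w3',[.5093,.0544,.2726],0),('w4',[.5685,-.0323,.2001],1.5745),('w5',[.5682,-.0397,.1974],1.574)):
    T=np.eye(4);T[:3,:3]=Ro.from_euler('xyz',[np.pi,0,yaw]).as_matrix();T[:3,3]=p
    M=np.linalg.inv(T@H);f=dict(f0);f['R'],f['t']=M[:3,:3],M[:3,3]
    im=cv2.imread(f'pics/{n}.png').astype(int);w=(im.min(-1)>140)&(im.max(-1)-im.min(-1)<50)
    vs,us=np.nonzero(w);X=np.array([atz(f,u,v,.0475) for u,v in zip(us,vs)])
    k=(abs(X[:,0]-.5685)<.03)&(X[:,1]<.015)&(X[:,1]>-.07);X=X[k]
    r=(im[...,2]>140)&(im[...,1]<70)&(im[...,0]<70);vs,us=np.nonzero(r);Y=np.array([atz(f,u,v,.0585) for u,v in zip(us,vs)]);Y=Y[(abs(Y[:,0]-.568)<.02)&(abs(Y[:,1]-.03)<.02)]
    mid=X[abs(X[:,0]-.5685)<.006]
    print(n,'tip',X[:,1].min().round(4),'x',X[:,0].min().round(4),X[:,0].max().round(4),'crossbar',mid[:,1].min().round(4),mid[:,1].max().round(4),'red',Y.mean(0).round(4))
```

```text
w3 tip -0.0312 x 0.5455 0.5922 crossbar -0.0312 -0.0228 red [0.5693 0.0289 0.0585]
w4 tip -0.0337 x 0.5439 0.5919 crossbar -0.0336 -0.0254 red [0.5684 0.0293 0.0585]
w5 tip -0.0412 x 0.5448 0.5929 crossbar -0.0411 -0.033 red [0.5695 0.0299 0.0585]
```

```bash
python3 -m crank '0.05 0 0 0 0 0 -7;0.05 0 0 0 0 0 -7;0.05 0 0 0 0 0 -7;0.05 0 0 0 0 0 -7;0.05 0 0 0 0 0 -7;0.05 0 0 0 0 0 -7;0.05 0 0 0 0 0 -7;0.05 0 0 0 0 0 -7'
python3 -m crank '0.05 0 0 0 0 0 -7;0.05 0 0 0 0 0 -7;0.05 0 0 0 0 0 -7;0.05 0 0 0 0 0 -7;0.05 0 0 0 0 0 -5.8;0.05 -0.001 0.0025 0.03 0 0 0;0.05 0 0 0.03 0 0 0;0.05 0 0 0.02 0 0 0'
python3 -m crank '0.05 0 0 0.025 0 0 0;0.05 0 0 0.02 0 0 0;0.05 0 0 0.015 0 0 0;0.05 0 0 0.01 0 0 0;0.05 0 0 0.004 0 0 0;0.05 0 0 0 0 0 0;0.05 0 0 0 0 0 0;0.05 0 0 0 0 0 0'
```

```text
clock: 22.55
position: [0.5685, -0.0397, 0.1979]
tool_rot: [-3.142, -0.001, 2.558]
force: [0.2, -0.1, -0.2]
grip_width: 0.0501
finger_force: 0.0
clock: 23.22
position: [0.5687, -0.0373, 0.1156]
tool_rot: [3.141, -0.002, -3.141]
force: [-0.5, -0.1, -0.4]
grip_width: 0.0499
finger_force: 0.0
clock: 23.88
position: [0.5701, -0.0373, 0.0452]
tool_rot: [-3.141, 0.001, 3.141]
force: [0.8, -0.3, -0.2]
grip_width: 0.0497
finger_force: 0.0
```

Close gently on the crossbar, then pull in small steps, reading the force.

```bash
python3 -m crank '0 0 0 0.001 0 0 0;0 0 0 0 0 0 0;0 0 0 0 0 0 0;0 0 0 0 0 0 0;0 0 0 0 0 0 0;0 0 0 0 0 0 0;0 0 0 0 0 0 0;0 0 0 0 0 0 0' 25
python3 -m crank '0 0 -0.0005 0 0 0 0;0 0 -0.0005 0 0 0 0;0 0 -0.0005 0 0 0 0;0 0 -0.0005 0 0 0 0;0 0 -0.0005 0 0 0 0;0 0 -0.0005 0 0 0 0;0 0 0 0 0 0 0;0 0 0 0 0 0 0'
```

```text
clock: 24.55
position: [0.5695, -0.0373, 0.0433]
tool_rot: [-3.141, -0.0, 3.142]
force: [-1.9, -1.4, 2.3]
grip_width: 0.0084
finger_force: 24.4
clock: 25.22
position: [0.5695, -0.0387, 0.0433]
tool_rot: [3.139, 0.0, -3.14]
force: [-2.8, 8.7, 1.1]
grip_width: 0.0082
finger_force: 24.0
```

```bash
python3 -m crank '0 0 -0.001 0 0 0 0;0 0 -0.001 0 0 0 0;0 0 -0.001 0 0 0 0;0 0 -0.001 0 0 0 0;0 0 0 0 0 0 0;0 0 0 0 0 0 0;0 0 0 0 0 0 0;0 0 0 0 0 0 0' 25
python3 - <<'E'
from h import *
s=telemetry.observe();print(s['moment'],s['qpos'].round(2))
f=grab('wrist');P=cloud(f);z=P[...,2]
m=(z>.056)&(z<.061)&(abs(P[...,0]-.568)<.05)&(abs(P[...,1]-.057)<.05);q=P[m]
print(m.sum(),np.percentile(q,[1,50,99],axis=0).round(4).tolist())
A=np.c_[q[:,:2]-q[:,:2].mean(0),np.ones(len(q))];print('tilt',np.linalg.lstsq(A,q[:,2],rcond=None)[0])
I=f['pixels'].astype(int);R=(I[...,0]>150)&(I[...,1]<80)&(I[...,2]<80)&(z>.05)&(z<.065);print('red',R.sum(),np.median(P[R],0) if R.any() else '')
for y in np.arange(-.05,.05,.008):
    k=(abs(P[...,1]-y)<.004)&(abs(P[...,0]-.568)<.05)&(z>.015)&(z<.07)
    if k.sum(): print(y.round(3),k.sum(),np.percentile(P[k],[2,50,98],axis=0)[:,[0,2]].round(3).tolist())
E
```

```text
clock: 25.88
position: [0.5695, -0.0393, 0.0435]
tool_rot: [3.134, 0.001, -3.138]
force: [-2.3, 26.4, -1.6]
grip_width: 0.008
finger_force: 22.8
[5.27710931 0.53083591 0.14557979] [ 0.6   0.93 -0.94  1.84  0.97  0.9   0.75]
12501 [[0.5324, 0.0233, 0.0562], [0.5482, 0.0375, 0.0585], [0.592, 0.0655, 0.0603]]
tilt [0.0154905  0.01974198 0.05841103]
red 376 [0.56908222 0.02942874 0.05922998]
-0.05 891 [[0.556, 0.03], [0.559, 0.05], [0.563, 0.07]]
-0.042 1732 [[0.554, 0.032], [0.564, 0.048], [0.581, 0.068]]
-0.034 2087 [[0.547, 0.044], [0.559, 0.048], [0.584, 0.069]]
-0.026 1334 [[0.545, 0.033], [0.558, 0.047], [0.563, 0.07]]
-0.018 747 [[0.545, 0.04], [0.549, 0.047], [0.563, 0.07]]
-0.01 556 [[0.544, 0.043], [0.548, 0.047], [0.559, 0.07]]
-0.002 528 [[0.545, 0.043], [0.547, 0.047], [0.553, 0.049]]
0.006 528 [[0.545, 0.043], [0.548, 0.047], [0.553, 0.049]]
0.014 3647 [[0.525, 0.016], [0.547, 0.032], [0.609, 0.048]]
0.022 6835 [[0.525, 0.028], [0.555, 0.048], [0.585, 0.058]]
0.03 4356 [[0.525, 0.027], [0.548, 0.058], [0.582, 0.06]]
0.038 5427 [[0.525, 0.028], [0.557, 0.059], [0.586, 0.069]]
0.046 3652 [[0.525, 0.024], [0.544, 0.059], [0.591, 0.069]]
```

A firm stop at ~10 mm with the lock unmoved. Possibly the dial is slightly off; measure its pointer angle precisely from the saved frames.

Run:
```python
from h import *
f0=grab('wrist'); H=np.array(f0['hand_eye'])
for n,p,yaw in(('w3',[.5093,.0544,.2726],0),('w4',[.5685,-.0323,.2001],1.5745),('w5',[.5682,-.0397,.1974],1.574)):
    T=np.eye(4);T[:3,:3]=Ro.from_euler('xyz',[np.pi,0,yaw]).as_matrix();T[:3,3]=p
    M=np.linalg.inv(T@H);f=dict(f0);f['R'],f['t']=M[:3,:3],M[:3,3]
    im=cv2.imread(f'pics/{n}.png').astype(int)
    V,U=np.mgrid[:480,:640]
    r=np.stack([(U-f['cx'])/f['f'],(V-f['cy'])/f['f'],np.ones(U.shape)],-1)@f['R'];c=-f['R'].T@f['t']
    X=c+r*((.0815-c[2])/r[...,2])[...,None]
    D=np.hypot(X[...,0]-.5684,X[...,1]-.0570)
    dark=(im.max(-1)<75)&(D<.026); 
    n2,L,s,ce=cv2.connectedComponentsWithStats((dark).astype(np.uint8));k=1+s[1:,4].argmax()
    h=cv2.convexHull(np.argwhere(L==k)[:,::-1].astype(np.int32));el=cv2.fitEllipse(h);q=el[0]
    ctr=c+((np.array([(q[0]-f['cx'])/f['f'],(q[1]-f['cy'])/f['f'],1])@f['R']))*1;
    ctr=atz(f,*q,.0815)
    w=(im.min(-1)>130)&(D<.0175); Q=X[w][:,:2]
    u,S,Vt=np.linalg.svd(Q-Q.mean(0),full_matrices=False);a=Vt[0]*np.sign(Vt[0]@(Q.mean(0)-ctr[:2]))
    deg=lambda d:np.degrees(np.arctan2(d[1],d[0]))+90
    rd=(im[...,2]>140)&(im[...,1]<70)&(im[...,0]<70)&(D<.05);print(n,'ctr',ctr.round(4),'size',el[1],len(Q),'axis',deg(a).round(1),'centroid',deg(Q.mean(0)-ctr[:2]).round(1),'ext',(Q@a).max()-(Q@a).min())
```

```text
w3 ctr [0.5714 0.0536 0.0815] size (50.422908782958984, 53.912994384765625) 109 axis 66.3 centroid 83.6 ext 0.01725088138393316
w4 ctr [0.5701 0.0534 0.0815] size (65.27704620361328, 73.49020385742188) 193 axis -3.3 centroid -19.8 ext 0.016664449189921243
w5 ctr [0.5709 0.0537 0.0815] size (66.21092224121094, 75.92817687988281) 207 axis -3.7 centroid -19.8 ext 0.01728112776375669
```

```bash
python3 -m crank '0 0 0.003 0 0 0 0;0 0 0.002 0 0 0 0;0.04 0 0 0 0 0 0;0.06 0 0 0 0 0 0;0.06 0 0 0 0 0 0;0.06 0 0 -0.035 0 0 0;0.06 0 0 -0.035 0 0 0;0.06 0.001 0.032 0 0 0 0'
python3 -m crank '0.06 0 0.032 0 0 0 0;0.06 0 0.032 0 0 0 0;0.06 0 0 0.015 0 0 0;0.06 0 0 0.01 0 0 0;0.06 0 0 0.005 0 0 0;0.06 0 0 0 0 0 0;0.06 0 0 0 0 0 0;0.06 0 0 0 0 0 0'
```

```text
clock: 26.65
position: [0.5711, -0.0127, 0.1177]
tool_rot: [-3.139, 0.005, 3.133]
force: [2.3, -1.4, 0.7]
grip_width: 0.06
finger_force: 0.0
clock: 27.32
position: [0.5688, 0.056, 0.0835]
tool_rot: [3.142, 0.0, 3.14]
force: [-0.6, -0.2, -0.2]
grip_width: 0.0597
finger_force: 0.0
```

```bash
M='from h import *
s=telemetry.observe();print("Mz",s["moment"].round(3),"yaw",s["tool_rot"][2])'
python3 -m crank '0.03 0 0 0 0 0 0;0.03 0 0 0 0 0 0;0.03 0 0 0 0 0 0;0.03 0 0 0 0 0 0;0.03 0 0 0 0 0 0;0.03 0 0 0 0 0 0;0.03 0 0 0 0 0 0;0.03 0 0 0 0 0 0' 30; python3 -c "$M"
python3 -m crank '0.03 0 0 0 0 0 -1;0.03 0 0 0 0 0 -1;0.03 0 0 0 0 0 -1;0.03 0 0 0 0 0 0;0.03 0 0 0 0 0 0;0.03 0 0 0 0 0 0;0.03 0 0 0 0 0 0;0.03 0 0 0 0 0 0'; python3 -c "$M"
python3 -m crank '0.03 0 0 0 0 0 -1;0.03 0 0 0 0 0 -1;0.03 0 0 0 0 0 -1;0.03 0 0 0 0 0 0;0.03 0 0 0 0 0 0;0.03 0 0 0 0 0 0;0.03 0 0 0 0 0 0;0.03 0 0 0 0 0 0'; python3 -c "$M"
```

```text
clock: 27.98
position: [0.5688, 0.0566, 0.0838]
tool_rot: [-3.141, 0.001, 3.141]
force: [-1.0, -1.0, 4.5]
grip_width: 0.0385
finger_force: 29.5
Mz [-0.259  0.268 -0.034] yaw 3.1413076625832645
clock: 28.65
position: [0.5688, 0.0566, 0.0838]
tool_rot: [-3.141, 0.001, -3.089]
force: [-1.2, -1.0, 6.1]
grip_width: 0.0387
finger_force: 29.6
Mz [-0.165  0.266  0.049] yaw -3.0894455146121444
clock: 29.32
position: [0.5688, 0.0566, 0.0838]
tool_rot: [-3.141, 0.001, -3.037]
force: [-1.3, -0.8, 5.7]
grip_width: 0.0386
finger_force: 29.6
Mz [-0.213  0.311  0.071] yaw -3.037141020191626
```

```bash
M='from h import *
s=telemetry.observe();print("Mz",s["moment"].round(3),"yaw",s["tool_rot"][2])'
python3 -m crank '0.03 0 0 0 0 0 -1;0.03 0 0 0 0 0 -1;0.03 0 0 0 0 0 -1;0.03 0 0 0 0 0 -1;0.03 0 0 0 0 0 0;0.03 0 0 0 0 0 0;0.03 0 0 0 0 0 0;0.03 0 0 0 0 0 0'; python3 -c "$M"
```

```text
clock: 29.98
position: [0.5688, 0.0566, 0.0838]
tool_rot: [-3.141, 0.001, -2.967]
force: [-1.0, -0.4, 5.7]
grip_width: 0.0385
finger_force: 29.6
Mz [-0.164  0.284  0.086] yaw -2.9672671765594836
```

```bash
python3 -m crank '0.03 0 0 0 0 0 2;0.03 0 0 0 0 0 2;0.03 0 0 0 0 0 2.5;0.03 0 0 0 0 0 0;0.06 0 0 0 0 0 0;0.06 0 0 0 0 0 0;0.06 0 0 0 0 0 0;0.06 0 0 -0.035 0 0 3.5'
python3 -m crank '0.05 0 -0.0315 0 0 0 0;0.05 0 -0.0315 0 0 0 0;0.05 0 -0.0315 0 0 0 0;0.05 0 0 0.025 0 0 0;0.05 0 0 0.025 0 0 0;0.05 0 0 0.018 0 0 0;0.05 0 0 0.006 0 0 0;0.05 0 0 0.001 0 0 0'
python3 -m crank '0 0 0 0 0 0 0;0 0 0 0 0 0 0;0 0 0 0 0 0 0;0 0 0 0 0 0 0;0 0 0 0 0 0 0;0 0 0 0 0 0 0;0 0 0 0 0 0 0;0 0 0 0 0 0 0' 25
python3 -m crank '0 0 -0.001 0 0 0 0;0 0 -0.001 0 0 0 0;0 0 -0.001 0 0 0 0;0 0 -0.001 0 0 0 0;0 0 0 0 0 0 0;0 0 0 0 0 0 0;0 0 0 0 0 0 0;0 0 0 0 0 0 0' 25
```

```text
clock: 30.65
position: [0.5663, 0.0557, 0.1138]
tool_rot: [-3.141, -0.007, -3.14]
force: [-0.5, -1.1, -1.0]
grip_width: 0.0601
finger_force: 0.0
clock: 31.32
position: [0.5679, -0.0375, 0.0422]
tool_rot: [3.141, -0.002, -3.141]
force: [0.0, 0.5, 1.2]
grip_width: 0.0504
finger_force: 0.0
clock: 31.98
position: [0.5688, -0.0378, 0.0435]
tool_rot: [-3.141, 0.001, 3.141]
force: [0.4, -1.1, 3.1]
grip_width: 0.0082
finger_force: 25.2
clock: 32.65
position: [0.5687, -0.0391, 0.0434]
tool_rot: [3.137, 0.001, -3.14]
force: [1.2, 13.9, 0.2]
grip_width: 0.0079
finger_force: 24.6
```

```bash
python3 -m crank '0 0 0.002 0 0 0 0;0 0 0.002 0 0 0 0;0 0 0.002 0 0 0 0;0 0 0.002 0 0 0 0;0 0 0.002 0 0 0 0;0 0 0 0 0 0 0;0 0 0 0 0 0 0;0 0 0 0 0 0 0' 25
python3 - <<'E'
from h import *
f=grab('wrist');P=cloud(f);z=P[...,2];I=f['pixels'].astype(int)
w=(I.min(-1)>150)&(abs(P[...,0]-.5685)<.03)&(abs(z-.0465)<.004)&(P[...,1]<.03)&(P[...,1]>-.06)
print(w.sum(),np.percentile(P[w],[1,99],axis=0).round(4).tolist())
R=(I[...,0]>150)&(I[...,1]<80)&(I[...,2]<80)&(z>.05)&(z<.065);print('red',R.sum(),np.median(P[R],0) if R.any() else '')
cv2.imwrite('pics/w6.png',f['pixels'][...,::-1])
# lock/nest edges
for nm,m in(('blue',(I[...,2]>130)&(I[...,0]<60)),('locktop',(z>.0565)&(z<.061))):
    m=m&(abs(P[...,0]-.568)<.06)&(abs(P[...,1]-.057)<.06)
    print(nm,m.sum(),np.percentile(P[m],[1,50,99],axis=0).round(4).tolist())
E
```

```text
clock: 33.32
position: [0.5686, -0.0314, 0.0433]
tool_rot: [3.141, 0.0, -3.141]
force: [2.3, 1.8, 3.9]
grip_width: 0.0078
finger_force: 26.1
5067 [[0.5443, -0.0396, 0.0428], [0.5831, 0.0212, 0.0489]]
red 372 [0.56892662 0.02895329 0.05931938]
blue 7719 [[0.5248, 0.0165, 0.0136], [0.5279, 0.0289, 0.0339], [0.599, 0.0936, 0.0449]]
locktop 12642 [[0.5325, 0.0232, 0.0566], [0.5459, 0.0399, 0.0588], [0.5794, 0.0731, 0.0605]]
```

The shackle slides freely inward but stops hard at ~11 mm out, so it is unlocked but something blocks. Check the dial again in the current frame.

```bash
cat > a.py <<'E'
from h import *
f=grab('wrist');im=f['pixels'].astype(int)
V,U=np.mgrid[:480,:640]
r=np.stack([(U-f['cx'])/f['f'],(V-f['cy'])/f['f'],np.ones(U.shape)],-1)@f['R'];c=-f['R'].T@f['t']
X=c+r*((.0815-c[2])/r[...,2])[...,None]
D=np.hypot(X[...,0]-.5685,X[...,1]-.0570)
w=((im.min(-1)>130)&(D<.0185)).astype(np.uint8)
n,L,s,_=cv2.connectedComponentsWithStats(w);Q=X[L==1+s[1:,4].argmax()][:,:2]
u,S,Vt=np.linalg.svd(Q-Q.mean(0),full_matrices=False);a=Vt[0]*np.sign(-Vt[0][1])
print(len(Q),'axis',np.degrees(np.arctan2(a[1],a[0]))+90,'ends',Q[(Q@a).argmin()],Q[(Q@a).argmax()],'w',S)
P=cloud(f);z=P[...,2]
k=(abs(P[...,0]-.568)<.05)&(P[...,1]<.02)&(P[...,1]>-.12)&(z>.016)&(z<.036)
I=im
v,u2=np.nonzero(k)
for x0 in np.arange(.525,.61,.012):
    kk=k&(abs(P[...,0]-x0)<.006); print(x0.round(3),kk.sum(), np.percentile(P[kk],[2,50,98],axis=0)[:,1:].round(3).tolist() if kk.any() else '')
E
python3 a.py
```

```text
873 axis -1.6799501530459366 ends [0.57097775 0.05755376] [0.56756186 0.03854698] w [0.16033341 0.03833987]
0.525 323 [[0.017, 0.016], [0.017, 0.027], [0.02, 0.036]]
0.537 508 [[0.017, 0.016], [0.017, 0.028], [0.019, 0.036]]
0.549 347 [[0.017, 0.016], [0.017, 0.027], [0.02, 0.036]]
0.561 614 [[-0.047, 0.021], [0.017, 0.033], [0.02, 0.036]]
0.573 540 [[0.017, 0.017], [0.017, 0.03], [0.02, 0.036]]
0.585 154 [[0.016, 0.016], [0.017, 0.024], [0.019, 0.036]]
0.597 0 
0.609 0
```

```bash
python3 -m crank '0 0 -0.001 0 0 0 0;0 0 -0.001 0 0 0 0;0 0 -0.001 0 0 0 0;0 0 -0.001 0 0 0 0;0 0 0 0 0 0 0;0 0 0 0 0 0 0;0 0 0 0 0 0 0;0 0 0 0 0 0 0' 40
python3 -m crank '0 0 -0.002 0 0 0 0;0 0 -0.002 0 0 0 0;0 0 -0.002 0 0 0 0;0 0 -0.002 0 0 0 0;0 0 0 0 0 0 0;0 0 0 0 0 0 0;0 0 0 0 0 0 0;0 0 0 0 0 0 0' 40
python3 a.py | head -1
python3 - <<'E'
from h import *
f=grab('wrist');P=cloud(f);z=P[...,2];I=f['pixels'].astype(int)
w=(I.min(-1)>150)&(abs(P[...,0]-.5685)<.03)&(abs(z-.0465)<.004)&(P[...,1]<.03)&(P[...,1]>-.06)
print(w.sum(),np.percentile(P[w],[1,99],axis=0).round(4).tolist())
R=(I[...,0]>150)&(I[...,1]<80)&(I[...,2]<80)&(z>.05)&(z<.065);print('red',R.sum(),np.median(P[R],0))
k=(I.min(-1)>150)&(abs(P[...,0]-.546)<.008)&(abs(z-.0465)<.006)&(P[...,1]<.03)&(P[...,1]>-.03)
q=P[k];A=np.c_[q[:,1],np.ones(len(q))];print('leg x(y), z(y)',np.linalg.lstsq(A,q[:,0],rcond=None)[0],np.linalg.lstsq(A,q[:,2],rcond=None)[0])
E
```

```text
clock: 34.08
position: [0.5685, -0.0361, 0.0432]
tool_rot: [-3.141, -0.0, 3.141]
force: [3.3, -1.9, 4.2]
grip_width: 0.0083
finger_force: 38.8
clock: 34.75
position: [0.5685, -0.0393, 0.0435]
tool_rot: [3.135, 0.001, -3.138]
force: [2.9, 22.9, -0.6]
grip_width: 0.0075
finger_force: 38.2
656 axis -1.1892344846221903 ends [0.57169893 0.0535896 ] [0.56821364 0.03856364] w [0.10830298 0.03292638]
5479 [[0.5442, -0.0475, 0.0429], [0.5821, 0.0213, 0.0492]]
red 379 [0.56895046 0.02906161 0.05927666]
leg x(y), z(y) [-0.00113522  0.54753215] [0.01069257 0.04633895]
```

```bash
python3 -m crank '0 0 -0.001 0 0 0 0;0 0 -0.001 0 0 0 0;0 0 -0.001 0 0 0 0;0 0 -0.001 0 0 0 0;0 0 -0.001 0 0 0 0;0 0 -0.001 0 0 0 0;0 0 0 0 0 0 0;0 0 0 0 0 0 0' 40
python3 - <<'E'
from h import *
f=grab('wrist');P=cloud(f);z=P[...,2];I=f['pixels'].astype(int)
print(telemetry.observe()['moment'])
R=(I[...,0]>150)&(I[...,1]<80)&(I[...,2]<80)&(z>.05)&(z<.065);print('red',R.sum(),np.median(P[R],0))
f=grab('scene');save(f,'s2.png')
E
```

```text
clock: 35.52
position: [0.5687, -0.0401, 0.0438]
tool_rot: [3.127, 0.002, -3.134]
force: [1.1, 49.3, -5.3]
grip_width: 0.008
finger_force: 38.0
[10.28298467 -0.40498852 -0.1096845 ]
red 376 [0.56888724 0.02907238 0.05927211]
```

```bash
python3 -m crank '0 0 0.005 0 0 0 0;0 0 0.005 0 0 0 0;0 0 0.003 0 0 0 0;0 0 0.003 0 0 0 0;0 0 0.003 0 0 0 0;0 0 0.003 0 0 0 0;0 0 0 0 0 0 0;0 0 0 0 0 0 0' 40
python3 -m crank '0 0 0.001 0 0 0 0;0 0 0.001 0 0 0 0;0 0 0.001 0 0 0 0;0 0 0.001 0 0 0 0;0 0 0.001 0 0 0 0;0 0 0.001 0 0 0 0;0 0 0 0 0 0 0;0 0 0 0 0 0 0' 40
```

```text
clock: 36.28
position: [0.5685, -0.0281, 0.0432]
tool_rot: [-3.141, -0.0, 3.141]
force: [1.8, -2.8, 5.1]
grip_width: 0.0078
finger_force: 40.4
clock: 36.95
position: [0.5684, -0.0237, 0.0431]
tool_rot: [-3.139, -0.001, 3.14]
force: [0.8, -11.0, 7.2]
grip_width: 0.0076
finger_force: 41.2
```

```bash
cat > r.py <<'E'
from h import *
f=grab('wrist');P=cloud(f);z=P[...,2];I=f['pixels'].astype(int)
print(telemetry.observe()['position'])
R=(I[...,0]>150)&(I[...,1]<80)&(I[...,2]<80)&(z>.05)&(z<.065);print('red',R.sum(),np.median(P[R],0))
m=(z>.0565)&(z<.061)&(abs(P[...,0]-.568)<.06)&(abs(P[...,1]-.057)<.06);print('lock',np.percentile(P[m],[.5,99.5],axis=0).round(4).tolist())
B=(I[...,2]>130)&(I[...,0]<60)&(abs(P[...,0]-.568)<.06)&(abs(P[...,1]-.057)<.06)&(z>.03)&(z<.046);print('nest',np.percentile(P[B],[.5,99.5],axis=0).round(4).tolist())
k=(abs(P[...,0]-.5535)<.004)&(z>.02)&(z<.065)&(P[...,1]>-.03)&(P[...,1]<.04)
for y in np.arange(.008,.03,.002):
    kk=k&(abs(P[...,1]-y)<.001); print(y.round(3),np.median(z[kk]).round(4) if kk.any() else '',end=' | ')
E
python3 r.py
```

```text
[ 0.56843644 -0.02368566  0.04315685]
red 373 [0.56867681 0.03076834 0.05928801]
lock [[0.532, 0.0246, 0.0566], [0.5938, 0.0822, 0.0608]]
nest [[0.5248, 0.0166, 0.0301], [0.577, 0.0954, 0.0452]]
0.008 0.0469 | 0.01 0.0468 | 0.012 0.047 | 0.014 0.0469 | 0.016 0.0468 | 0.018 0.0468 | 0.02 0.047 | 0.022 0.0471 | 0.024 0.052 | 0.026 0.0573 | 0.028 0.0581 |
```

Total travel from fully shut to this block is only ~13 mm, independent of dial angle and grip. Test whether the nest is involved: pull lightly to the block, raise the bar a few mm, pull again.

```bash
python3 -m crank '0 0 -0.003 0 0 0 0;0 0 -0.003 0 0 0 0;0 0 -0.003 0 0 0 0;0 0 -0.003 0 0 0 0;0 0 -0.003 0 0 0 0;0 0 -0.002 -0.001 0 0 0;0 0 0 -0.001 0 0 0;0 0 0 -0.001 0 0 0' 40
python3 r.py|head -3
python3 -m crank '0 0 -0.001 -0.001 0 0 0;0 0 -0.001 -0.001 0 0 0;0 0 -0.001 0 0 0 0;0 0 -0.001 0 0 0 0;0 0 0 0 0 0 0;0 0 0 0 0 0 0;0 0 0 0 0 0 0;0 0 0 0 0 0 0' 40
python3 r.py|head -3
```

```text
clock: 37.67
position: [0.5683, -0.0386, 0.046]
tool_rot: [3.141, -0.0, -3.142]
force: [1.0, 3.9, -5.1]
grip_width: 0.0079
finger_force: 39.4
[ 0.56832633 -0.03851199  0.04622191]
red 353 [0.56879966 0.03120575 0.06008137]
lock [[0.5319, 0.0247, 0.0566], [0.5955, 0.0689, 0.0608]]
clock: 38.38
position: [0.5684, -0.0393, 0.0483]
tool_rot: [3.137, 0.0, -3.139]
force: [0.1, 20.3, -5.8]
grip_width: 0.0079
finger_force: 38.7
[ 0.56831908 -0.03935361  0.04826845]
red 352 [0.56856605 0.03159666 0.06103849]
lock [[0.5316, 0.0245, 0.0566], [0.5992, 0.07, 0.061]]
```

The bar stops at the same world position even though the lock shifted 2.5 mm, so the shackle itself catches on something fixed. Raise the bar more and pull.

```bash
python3 -m crank '0 0 0.002 -0.001 0 0 0;0 0 0.001 -0.0015 0 0 0;0 0 0 -0.0015 0 0 0;0 0 0 -0.0015 0 0 0;0 0 0 -0.0015 0 0 0;0 0 -0.001 0 0 0 0;0 0 -0.001 0 0 0 0;0 0 -0.001 0 0 0 0' 40
python3 -m crank '0 0 -0.001 0 0 0 0;0 0 -0.001 0 0 0 0;0 0 -0.001 0 0 0 0;0 0 -0.001 0 0 0 0;0 0 0 0 0 0 0;0 0 0 0 0 0 0;0 0 0 0 0 0 0;0 0 0 0 0 0 0' 40
python3 r.py|head -3
```

```text
clock: 39.1
position: [0.5685, -0.0431, 0.0552]
tool_rot: [-3.141, -0.0, 3.141]
force: [-0.9, 1.7, -3.0]
grip_width: 0.008
finger_force: 43.8
clock: 39.77
position: [0.5685, -0.047, 0.0552]
tool_rot: [-3.141, -0.0, 3.141]
force: [-0.3, -1.3, -2.8]
grip_width: 0.0078
finger_force: 44.0
[ 0.56853473 -0.04697334  0.05521061]
red 317 [0.56880607 0.03065299 0.06394487]
lock [[0.5309, 0.0224, 0.0566], [0.6054, 0.0675, 0.061]]
```

It slid free: relative travel is now ~22 mm. Pull a little more to confirm the stop, then lower.

```bash
python3 -m crank '0 0 -0.001 0 0 0 0;0 0 -0.001 0 0 0 0;0 0 -0.001 0 0 0 0;0 0 -0.001 0 0 0 0;0 0 0 0 0 0 0;0 0 0 0 0 0 0;0 0 0 0 0 0 0;0 0 0 0 0 0 0' 40
python3 r.py|head -3
```

```text
clock: 40.48
position: [0.5686, -0.0477, 0.0553]
tool_rot: [3.137, 0.001, -3.139]
force: [0.7, 16.1, -7.7]
grip_width: 0.0075
finger_force: 43.7
[ 0.56862095 -0.04762661  0.05533294]
red 299 [0.56878527 0.0302608  0.06398048]
lock [[0.5308, 0.0219, 0.0566], [0.6053, 0.0674, 0.061]]
```

```bash
python3 -m crank '0 0 0.002 0 0 0 0;0 0 0.001 0.002 0 0 0;0 0 0 0.002 0 0 0;0 0 0 0.002 0 0 0;0 0 0 0.002 0 0 0;0 0 0 0.002 0 0 0;0 0 0 0.001 0 0 0;0 0 0 0 0 0 0' 30
python3 r.py|head -3
```

```text
clock: 41.2
position: [0.5686, -0.0478, 0.0442]
tool_rot: [-3.142, 0.0, 3.141]
force: [-1.0, -1.8, 3.5]
grip_width: 0.0077
finger_force: 45.1
[ 0.56859733 -0.04779487  0.0443349 ]
red 361 [0.56876627 0.02813887 0.05923108]
lock [[0.5322, 0.0219, 0.0565], [0.6018, 0.0583, 0.0605]]
```

```bash
python3 -m crank '0 0 -0.001 0 0 0 0;0 0 -0.001 0 0 0 0;0 0 -0.001 0 0 0 0;0 0 0 0 0 0 0;0 0 0 0 0 0 0;0 0 0 0 0 0 0;0 0 0 0 0 0 0;0 0 0 0 0 0 0' 30
python3 r.py|head -3
```

```text
clock: 41.92
position: [0.5687, -0.0487, 0.0445]
tool_rot: [3.139, 0.001, -3.14]
force: [-0.5, 10.0, 1.1]
grip_width: 0.0076
finger_force: 44.6
[ 0.56862945 -0.04872653  0.04446368]
red 361 [0.56865068 0.02793811 0.05919996]
lock [[0.5322, 0.0218, 0.0566], [0.6028, 0.0583, 0.0606]]
```

At the 22 mm end stop. Ease, release, go to the dial and grip it for lifting.

```bash
python3 -m crank '0 0 0.002 0 0 0 0;0 0 0 0 0 0 0;0.04 0 0 0 0 0 0;0.05 0 0 0 0 0 0;0.05 0 0 0 0 0 0;0.05 0 0 -0.025 0 0 0;0.05 0 0 -0.03 0 0 0;0.06 0 0 -0.02 0 0 0' 30
python3 -m crank '0.06 0 0.0348 0 0 0 0;0.06 0 0.0348 0 0 0 0;0.06 0 0.0348 0 0 0 0;0.06 0 0 0 0 0 0;0.06 0 0 0 0 0 0;0.06 0 0 0 0 0 0;0.06 0 0 0 0 0 0;0.06 0 0 0 0 0 0' 30
python3 d.py w7.png; python3 a.py|head -1
```

```text
clock: 42.63
position: [0.5687, -0.0486, 0.1211]
tool_rot: [3.141, 0.0, -3.141]
force: [0.2, 0.2, -0.1]
grip_width: 0.0595
finger_force: 0.0
clock: 43.3
position: [0.5686, 0.0544, 0.1191]
tool_rot: [-3.141, -0.0, 3.14]
force: [0.0, -0.8, -1.0]
grip_width: 0.06
finger_force: 0.0
[0.56859635 0.05455499 0.11908102]
dial [0.56724656 0.05567148 0.08124928] r 0.02053795247314279
white 510 [-0.00058839 -0.00711179 -0.00046751] angle from -y -4.729585798619766
axis [-0.24959735  0.96834971] 194.4536868206897
lock top [[0.5315, 0.022, 0.0545], [0.5525, 0.0558, 0.0585], [0.6047, 0.0897, 0.0602]]
red [0.56874529 0.02892589 0.05940413]
shackle 3600 [[0.5442, -0.0506, 0.0417], [0.5624, -0.0267, 0.0471], [0.5914, 0.0091, 0.049]]
321 axis -0.17679586242442724 ends [0.57065765 0.05584183] [0.57062857 0.03869925] w [0.09013899 0.02432896]
```

```bash
python3 -m crank '0.06 0 0.0008 0.015 0 0 0;0.06 0 0 0.012 0 0 0;0.06 0 0 0.008 0 0 0;0.06 0 0 0.003 0 0 0;0.03 0 0 0 0 0 0;0.03 0 0 0 0 0 0;0.03 0 0 0 0 0 0;0.03 0 0 0 0 0 0' 60
python3 -m crank '0.03 0 0 0 0 0 0;0.03 0 0 0 0 0 0;0.03 0 0 0 0 0 0;0.03 0 0 -0.002 0 0 0;0.03 0 0 -0.004 0 0 0;0.03 0 0 -0.006 0 0 0;0.03 0 0 -0.008 0 0 0;0.03 0 0 -0.008 0 0 0' 60
```

```text
clock: 44.07
position: [0.5686, 0.0565, 0.0815]
tool_rot: [3.141, 0.0, -3.142]
force: [-0.7, 0.2, -1.4]
grip_width: 0.0378
finger_force: 60.7
clock: 44.73
position: [0.5685, 0.0565, 0.1101]
tool_rot: [3.142, -0.0, -3.142]
force: [0.0, -0.5, -6.4]
grip_width: 0.0379
finger_force: 60.9
```

Carrying −6 N: the lock is coming up. Continue to about 16 cm.

```bash
python3 -m crank '0.03 0 0 -0.012 0 0 0;0.03 0 0 -0.015 0 0 0;0.03 0 0 -0.02 0 0 0;0.03 0 0 -0.02 0 0 0;0.03 0 0 -0.02 0 0 0;0.03 0 0 -0.02 0 0 0;0.03 0 0 -0.015 0 0 0;0.03 0 0 -0.01 0 0 0' 60
python3 -m crank '0.03 0 0 -0.005 0 0 0;0.03 0 0 0 0 0 0;0.03 0 0 0 0 0 0;0.03 0 0 0 0 0 0;0.03 0 0 0 0 0 0;0.03 0 0 0 0 0 0;0.03 0 0 0 0 0 0;0.03 0 0 0 0 0 0' 60
python3 - <<'E'
from h import *
f=grab('wrist');P=cloud(f);z=P[...,2];I=f['pixels'].astype(int)
R=(I[...,0]>150)&(I[...,1]<80)&(I[...,2]<80)&(z>.15)&(z<.27);r=np.median(P[R],0);print('red',R.sum(),r)
w=(I.min(-1)>140)&(z>.17)&(z<.22)&(P[...,1]<.025)&(abs(P[...,0]-.5685)<.035);print('shackle',np.percentile(P[w],[1,99],axis=0).round(4).tolist())
f=grab('top');P=cloud(f);z=P[...,2]
m=(z>.12)&(z<.28)&(abs(P[...,0]-.68)<.03)&(P[...,1]<-.08)&(P[...,1]>-.14);q=P[m];print('lid',m.sum(),np.polyfit(q[:,2],q[:,0],1))
E
```

```text
clock: 45.4
position: [0.5688, 0.0567, 0.2437]
tool_rot: [3.142, 0.002, -3.141]
force: [0.1, -0.5, -5.7]
grip_width: 0.0382
finger_force: 61.0
clock: 46.07
position: [0.5685, 0.0565, 0.246]
tool_rot: [3.141, -0.0, -3.141]
force: [-0.4, 0.8, -6.5]
grip_width: 0.0382
finger_force: 61.0
red 13 [0.56678598 0.026188   0.22336464]
shackle [[0.5443, -0.0489, 0.2069], [0.5912, 0.0222, 0.2177]]
lid 518 [0.08553337 0.66297605]
```

Lock held level about 16 cm up, with the shackle out and the lid still on its stop (slope 0.085). Handing in.

```bash
python3 -c "
from workcell import bot
print(bot.job_done())"
```

```text
the job is handed in; nothing more can be done
None
```

I handed the job in at about 46 s: lid on its stop, dial on the red mark and lock clicked, padlock held about 16 cm above its nest; the shackle met its end stop when pulled, though camera readings of its length came out 19–22 mm, and to free it from a snag about 13 mm out I tilted the lock's shackle side up about 5 mm in the nest.

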